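Uncover the joining jig and hold a clay tube ready over its pad

ROBOT

A 7-joint arm with a two-finger parallel gripper is mounted at the origin on a cart in front of the work surface, level with it; the furniture and walls round the work are solid. World frame = base frame: x ahead of the robot, y to its left, z up, the work surface at z = 0. Lengths are in m, angles in degrees, forces in N, time in s.
With the tool pointing down it reaches from about 0.425 to 0.875 m from the base axis. Payload 4.7 kg.
Tool frame: the origin (TCP) lies between the finger pads; the fingertips stand 19 mm ahead of it and the grasp point (between the pads) is the TCP; x points along the fingers, z is the direction in which the jaws open and shut, and the axes are right-handed (so a half turn about x gives the same grasp; the last joint's range is limited). The gripper opens to 87 mm and grips with 3 to 60 N. Pads are 19 mm wide; open, the fingers measure 117 mm over their backs; the gripper's body (75 mm by 190 mm) begins 51 mm behind the grasp point.
Start: joints at [69.047, 18.392, -4.016, 83.108, 1.295, 78.541, -3.26], TCP at [0.241, -0.604, 0.242] pointing down, gripper open.
Joint ranges: [-163.93, 163.93], [-17.29, 119.83], [-79.2, 71.16], [3.27, 140.29], [-89.18, 269.18], [5.43, 117.66], [-154.24, 154.24]. Speed limits (degrees/s): [147.25, 147.25, 180, 180, 180, 180, 180].

INTERFACE

Orientations are given as [roll, pitch, yaw] about the fixed x, y, z axes, in that order (R = Rz(yaw) Ry(pitch) Rx(roll)).
In Python, from cell import monitor, read_camera, camera_model, env, regions_of gives the robot as it stands. The module is installed in compiled form; this text tells all that it offers.
- The arm moves only by the tool step_arm, never from a script. Its argument "deltas" is a list of rows, each a list of 5 numbers: the gripper's target within -1 to 1 (fully open at 1, half-way at 0, shut at -1), then the shift along the tool's x, y, z in m, then the turn about the tool's x in degrees. A call has 1 to 12 rows; each row is the pose to reach, as a shift and turn from the pose commanded when the call began, along the tool's axes at that moment; what a row does not reach only later rows make up. A row lasts 1/8 s, in which the tool goes at most 62.5 mm and 10.7 degrees, less where a joint would pass 70% of its speed; a pose out of reach is approached as far as the arm can. A call with a gripper value outside its range is refused whole. The fingers move at their own pace and stop on an object; "newtons" is the grip in N (left out, the last holds). Time passes only in rows, so rows that repeat a pose let the fingers close. It gives the time, the measured TCP pose, the force and the opening at its end, in the units of the state.
- monitor.get_obs(): the state, without advancing time (a new reading comes with each control period).
- read_camera(name): name is "side" or "top"; returns (picture, depth): 420x560x3 uint8, red, green, blue; 420x560 float32, m along the optical axis (not along the pixel's ray), 0 where there is no reading.
- camera_model(name): a dict with "fx", "fy", "cx", "cy" (pixels), "k1" (the pictures are not rectified: a ray, as slopes to the right and down, at radius r is drawn at 1 + k1 r^2 times it, then the intrinsics apply), "xyz" and "attitude" of the camera in the world. Camera axes: x right, y down, z forward; pixel columns grow to the right and rows downward; lengths in m; the calibration is good to about 2 mm. A picture is of the moment at which its call begins. camera_model takes no time and is no camera call.
- env.sign_off(): hands the job in, once; it reports no verdict.
Trained networks look in the newest picture that a camera, given by its name, has taken for a name from the list of things; names that differ only in an ending like _2 or _b are one class to them, and where a whole thing is asked for, a point or a joint stands for the part that bears it (a point fixed in the world has none). Each returns a list of dicts, best first, with "p" (0 to 1); they miss things now and then, are a little off and sometimes report something else, mostly with a low value. They report only what shows in the picture. A call takes as long as a camera call.
- regions_of(camera, thing): "pixels" (420x560 bool, what is visible of it) and "pixel" ([column, row] in pixels, amid what is visible of it).
The state is a dict: "time_s": time; "qpos": joint angles; "joint_velocities": joint speeds; "effort": joint torques, N m; "tool_pos": TCP position; "tool_rot": TCP orientation; "force": force on the tool from outside, world axes, zero at the start; "wrist_torque": the same for the moment, N m; "grip_width": finger opening in m.
Only numpy, scipy, OpenCV 4.12 (cv2) and the standard library are available. Lean on these libraries where they do the work, as an engineer would, in place of code of your own. Each camera call takes 0.05 s, during which the arm holds its last target. There are 200 camera calls.

TASK

Slide the damp hood of the joining jig all the way to its end stop so that the scored clay pad is uncovered. Then pick up the hollow square clay tube, carry it across to the jig past the glaze pots without disturbing them or the bowl, and hold it upright about 10 mm above the scored square on the pad, centred and with its sides parallel to the square, so that slip can be brushed in underneath. The tube must never touch the jig; finish while still holding it there in the gripper, hanging still - do not lower it or let go.

Things in the scene. Friction and masses are not known exactly. Their poses are not given: they have to be found in the camera images.
- joining_jig: Fixed low plywood jig, 110 x 250 mm, base 16 mm thick, on the table left of the two pots. Origin: centre of its underside; x across it (about away from the robot), y along its rails (about to the robot's left), z up. Low rails (top at 24 mm) lie 47 mm either side of the centre line. The pad is near the -y end; a dark wooden end stop bar (86 x 14 mm, top at 36 mm) stands at y = +99 mm.
- pad_top (a point): Centre of the top of the scored clay pad, 30 mm above the table, fixed on the jig at x = 0, y = -65 mm; axes as the jig's. The pad is a flat clay slab 64 x 64 mm with a square of about 46 mm scored in its top, sides along the jig's x and y. Once the hood is open nothing within 50 mm of its centre stands higher than the pad.
- damp_hood (a joint): Position in m of the hood along the rails, along the jig's +y: 0 = centred over the pad, 0.115 = against the end stop, pad fully uncovered. It starts somewhere between 0 and 0.03. Sliding friction about 1.5 N; it stays where it is left.
- hood_grip (a point): Centre of the top of the hood's dark wooden grip bar; moves with the hood; axes as the jig's. The hood is a plain wooden cover 100 mm (jig x) x 84 mm (jig y), its flat roof 51 mm above the table. The bar stands upright on the roof: 14 mm thick along the jig's x, 46 mm long along its y, 30 mm tall, top 81 mm above the table.
- square_tube: The loose piece to carry: hollow square tube of leather-hard clay, plain clay colour, 46 x 46 mm outside, 34 mm tall, open at top and bottom, walls about 9 mm, about 60 g. Stands upright on the table to the right of the pots (a like tube far back on the white board is not meant). Origin: centre of its underside; x and y square to its flat outer sides, z up.
- bowl: Bystander: loose round pinched clay bowl, 68 mm wide, 36 mm tall, on the table to the right of the pots; it and the square tube stand about 120 mm apart and may have changed places. Origin: centre of its underside.
- pot_near: Bystander: loose lidded glaze pot, 61 mm wide, 73 mm tall, between tube and jig, the one nearer the robot. Origin: centre of its underside.
- pot_far: Bystander: loose lidded glaze pot, 60 mm wide, 69 mm tall, between tube and jig, the one farther from the robot. Origin: centre of its underside.

How it is judged (in metres and radians):
On the way, in this order (a step that is already met when the one before it is completed fails the run):
1. the hood is slid against its end stop (value of joint damp_hood above 0.109 m), for 0.2 s.
2. the square tube is lifted clear in the gripper (height (world z) of square_tube above 0.03 m and contact force between square_tube and the fingers above 0.5 N), for 0.2 s.
At the end, for the whole second after the job is handed in: Hood within 8 mm of its end stop; tube still and upright (0.12 rad) in the fingers, touching nothing of the jig, underside 3 to 20 mm above the pad, centred within 8 mm, sides within 0.15 rad of the scored square (any quarter turn); bowl and pots upright, moved under 15 mm (value of joint damp_hood above 0.107 m and z of square_tube in the frame of pad_top between 0.003 and 0.02 m and horizontal distance between square_tube and pad_top below 0.008 m and angle between square_tube's own z axis and vertical below 0.12 rad and (angle between the x axis of square_tube and the x axis of pad_top, either way round below 0.15 rad or angle between the x axis of square_tube and the y axis of pad_top, either way round below 0.15 rad) and contact force between square_tube and the fingers above 0.5 N and contact force between square_tube and joining_jig below 0.1 N and linear speed of square_tube below 0.02 m/s and angular speed of square_tube below 0.2 rad/s and distance of each of bowl, pot_near, pot_far from where it was at the start of the episode below 0.015 m and angle between each of bowl, pot_near, pot_far's own z axis and vertical below 0.1 rad); the arm keeps its last pose, push and grip.
It fails at once if the tube touches the jig or its hood (contact force between square_tube and joining_jig above 0.5 N).
It fails at once if the bowl or a pot is pushed away or tipped (distance of any of bowl, pot_near, pot_far from where it was at the start of the episode above 0.015 m or angle between any of bowl, pot_near, pot_far's own z axis and vertical above 0.2 rad).
It also fails if it takes over 56 s, if anything falls off the work surface, if the arm or the gripper's body presses on something with over 40 N, if the wrist force passes 120 N, or if a joint passes its speed limit or range.

## Working session

There is one attempt and no reset: what is moved stays moved. The work goes in short steps, Python scripts to look and compute and a tool call to move; the robot and the scene stay as the last step left them, time stands still between calls to the robot, and variables do not carry over. Pictures are saved under pics/ and viewed, about 8 in all and at most 12, crops included, and the job is handed in when it is done.

Besides the shell and the picture viewer there is one more tool, called after "Request:" as name([rows], argument=value, ...), one row to a line, values as JSON. step_arm: Moves the arm, as the interface text tells. Its arguments: {"type":"object","properties":{"deltas":{"type":"array"},"newtons":{"type":"number"}},"required":["deltas"]}

```bash
mkdir -p pics; cat > h.py <<'E'
import numpy as np, cv2
from scipy.spatial.transform import Rotation as R
from cell import monitor, read_camera, camera_model, env, regions_of
def cloud(cam, depth):
    m=camera_model(cam); K=np.array([[m['fx'],0,m['cx']],[0,m['fy'],m['cy']],[0,0,1.]])
    v,u=np.mgrid[:420,:560]; p=np.stack([u,v],-1).reshape(-1,1,2).astype(float)
    s=cv2.undistortPoints(p,K,np.array([m['k1'],0,0,0.])).reshape(420,560,2)
    c=np.dstack([s*depth[...,None],depth])
    P=c@R.from_euler('xyz',m['attitude'],degrees=True).as_matrix().T+np.array(m['xyz'])
    P[depth<=0]=np.nan
    return P
E
cat > a.py <<'E'
from h import *
o=monitor.get_obs(); print({k:np.round(v,3) for k,v in o.items()})
ims=[]
for cam in ('side','top'):
    im,d=read_camera(cam); print(cam,camera_model(cam)); ims.append(im)
    P=cloud(cam,d); np.save(cam+'.npy',P)
    for t in ('joining_jig','hood_grip','square_tube','bowl','pot_near','pot_far'):
        for r in regions_of(cam,t)[:3]:
            q=P[r['pixels']]; q=q[~np.isnan(q[:,0])]
            if len(q)==0: print(t,r['p'],'nodepth');continue
            z=np.percentile(q[:,2],95); tq=q[q[:,2]>z-.008]
            rc=cv2.minAreaRect((tq[:,:2]*1000).astype(np.float32))
            print(t,round(r['p'],2),np.round(r['pixel']),len(q),'z95',round(z,3),'med',np.round(np.median(q,0),3),'toprect',np.round(rc[0]),np.round(rc[1]),round(rc[2],1))
    cv2.imwrite(f'pics/{cam}0.png',im[...,::-1])
E
python3 a.py
```

```text
{'time_s': np.float64(0.0), 'qpos': array([69.047, 18.441, -4.018, 83.176,  1.296, 78.54 , -3.263]), 'joint_velocities': array([ 0.073,  0.016,  0.016,  0.041, -0.067, -0.031, -0.044]), 'effort': array([ 1.0000e-03, -4.9129e+01, -4.0400e-01, -3.1252e+01, -6.4000e-02,
        4.4000e-02,  0.0000e+00]), 'tool_pos': array([ 0.241, -0.603,  0.24 ]), 'tool_rot': array([-176.877,   89.889,  114.884]), 'force': array([-0.403,  0.134, -0.354]), 'wrist_torque': array([-0.046,  0.004,  0.024]), 'grip_width': np.float64(0.087)}
side {'fx': 435.55215469954743, 'fy': 435.55215469954743, 'cx': 282.66964775888994, 'cy': 212.7982930474962, 'k1': 0.018726882971027627, 'xyz': array([0.08109118, 0.19722909, 0.97950577]), 'attitude': array([-151.25588892,    0.31793431, -133.32440927])}
joining_jig 0.83 [203. 288.] 5358 z95 0.053 med [0.443 0.103 0.018] toprect [448.  36.] [ 84. 102.] 85.8
hood_grip 0.65 [228. 265.] 1609 z95 0.079 med [0.44  0.038 0.05 ] toprect [447.  37.] [44. 15.] 87.0
square_tube 0.59 [322. 189.] 353 z95 0.035 med [ 0.461 -0.283  0.027] toprect [ 462. -283.] [46. 48.] 73.3
bowl 0.56
[... 674 characters left out ...]
7,  0.96623534]), 'attitude': array([-173.06238958,   -0.64103038,  -89.26424178])}
joining_jig 0.58 [179. 205.] 5185 z95 0.054 med [0.447 0.094 0.02 ] toprect [445.  36.] [ 85. 101.] 85.7
hood_grip 0.82 [199. 204.] 1704 z95 0.08 med [0.442 0.034 0.052] toprect [445.  35.] [45. 14.] 86.3
square_tube 0.69 [346. 198.] 361 z95 0.037 med [ 0.459 -0.284  0.034] toprect [ 460. -286.] [46. 46.] 70.2
bowl 0.8 [395. 214.] 678 z95 0.038 med [ 0.435 -0.41   0.016] toprect [ 425. -395.] [65. 89.] 43.2
pot_near 0.81 [283. 225.] 653 z95 0.076 med [ 0.405 -0.149  0.074] toprect [ 405. -148.] [60. 58.] 0.8
pot_far 0.71 [287. 190.] 630 z95 0.072 med [ 0.481 -0.153  0.07 ] toprect [ 484. -153.] [57. 58.] 79.0
```

View pics/top0.png

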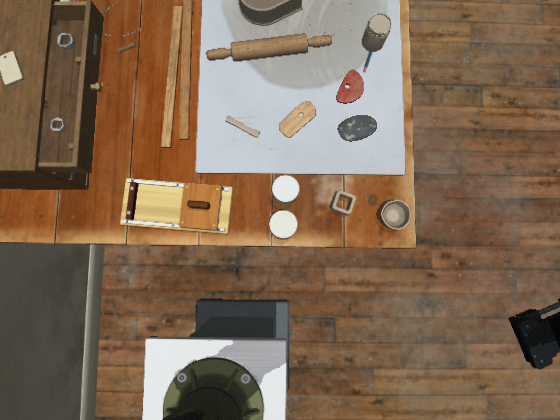

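View pics/side0.png

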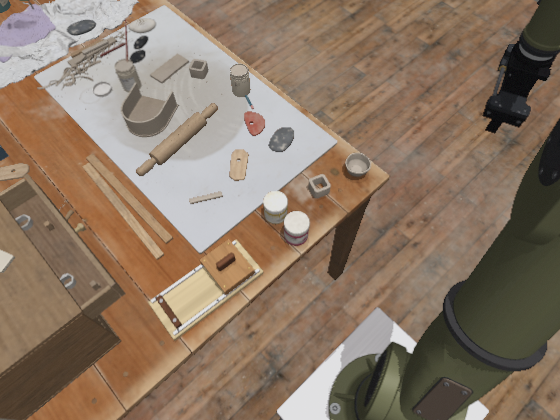

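```bash
cat > b.py <<'E'
from h import *
for cam in ('side','top'):
    P=np.load(cam+'.npy').reshape(-1,3); P=P[~np.isnan(P[:,0])]
    def rect(n,c,r,z0,z1):
        q=P[(np.hypot(P[:,0]-c[0],P[:,1]-c[1])<r)&(P[:,2]>z0)&(P[:,2]<z1)]
        rc=cv2.minAreaRect((q[:,:2]*1000).astype(np.float32)); print(cam,n,len(q),np.round(rc[0],1),np.round(rc[1],1),round(rc[2],1))
    rect('jig',(.45,.09),.19,.010,.06)
    rect('tube',(.461,-.285),.05,.025,.045)
    rect('stop',(.455,.18),.06,.031,.041)
    rect('roof',(.446,.036),.08,.045,.058)
    rect('bar',(.446,.036),.08,.07,.09)
E
python3 b.py
```

```text
side jig 5681 [515.8  70.1] [298.5 244.3] 86.1
side tube 194 [ 462.1 -284.1] [47.2 48.4] 71.0
side stop 246 [458.1 197.1] [15.  85.8] 86.0
side roof 1336 [447.7  36.1] [ 84.2 101.9] 85.8
side bar 136 [447.1  36.7] [44.1 14.6] 87.0
top jig 6500 [515.5  69.1] [296.8 245.5] 85.9
top tube 242 [ 459.9 -285.8] [46.2 46. ] 70.8
top stop 251 [457.  195.4] [14.8 85.7] 85.8
top roof 1544 [445.4  35.9] [ 84.8 100.7] 85.7
top bar 147 [445.1  35. ] [44.6 14. ] 86.3
```

```bash
cat >> h.py <<'E'
def plan(*T):
    o=monitor.get_obs(); M=R.from_euler('xyz',o['tool_rot'],degrees=True).as_matrix(); p=np.array(o['tool_pos'])
    zy=np.degrees(np.arctan2(M[1,2],M[0,2]))
    print('t',round(o['time_s'],2),'pos',np.round(p,4),'jaw yaw',round(zy,2),'down',np.round(M[:,0],4),'q7',round(o['qpos'][6],1),'F',np.round(o['force'],1),'w',round(o['grip_width'],4))
    for x,y,z,w in T:
        d=M.T@(np.array([x,y,z])-p); t=-((w-zy+90)%180-90)  # tool x is down
        print((x,y,z,w),'->',np.round(d,4),'turn',round(t,1))
E
python3 -c "
from h import *
plan((.32,-.5,.24,-4),(.446,.036,.2,-4),(.446,.036,.074,-4))"
```

```text
t 0.7 pos [ 0.2409 -0.6037  0.2416] jaw yaw -68.24 down [-0.e+00 -1.e-04 -1.e+00] q7 -3.3 F [-0.8  0.3 -0.3] w 0.087
(0.32, -0.5, 0.24, -4) -> [ 0.0016  0.1119 -0.067 ] turn -64.2
(0.446, 0.036, 0.2, -4) -> [ 0.0415  0.4276 -0.5181] turn -64.2
(0.446, 0.036, 0.074, -4) -> [ 0.1675  0.4276 -0.5181] turn -64.2
```

Request:
step_arm([
  [1,0,0.043,-0.037,-5],
  [1,0,0.087,-0.075,-10],
  [1,0,0.13,-0.112,-16],
  [1,0,0.174,-0.149,-21],
  [1,0,0.217,-0.186,-27],
  [1,0,0.26,-0.224,-32],
  [1,0.01,0.288,-0.272,-37],
  [1,0.015,0.316,-0.322,-43],
  [1,0.02,0.344,-0.371,-48],
  [1,0.03,0.372,-0.42,-54],
  [1,0.035,0.4,-0.469,-59],
  [1,0.04,0.428,-0.518,-64.2],
], newtons=20)

```text
time_s: 2.2
tool_pos: [0.4465, 0.0378, 0.2018]
tool_rot: [-30.3, 89.9, -34.2]
force: [1.3, -0.4, -0.3]
grip_width: 0.0873
```

```bash
python3 -c "
from h import *
plan((.446,.036,.075,-4.1))"
```

```text
t 2.2 pos [0.4465 0.0378 0.2018] jaw yaw -3.88 down [ 0.0014 -0.001  -1.    ] q7 -8.7 F [ 1.3 -0.4 -0.3] w 0.0873
(0.446, 0.036, 0.075, -4.1) -> [ 0.1268 -0.0017 -0.0006] turn 0.2
```

Request:
step_arm([
  [1,0.04,-0.001,0,0],
  [1,0.08,-0.001,0,0],
  [1,0.105,-0.001,0,0],
  [1,0.12,-0.001,0,0],
  [1,0.126,-0.001,0,0],
  [1,0.126,-0.001,0,0],
  [-1,0.126,-0.001,0,0],
  [-1,0.126,-0.001,0,0],
  [-1,0.126,-0.001,0,0],
  [-1,0.126,-0.001,0,0],
  [-1,0.126,-0.001,0,0],
  [-1,0.126,-0.001,0,0],
], newtons=20)

```text
time_s: 3.7
tool_pos: [0.4463, 0.035, 0.0755]
tool_rot: [-128.4, 90.0, -132.4]
force: [-0.2, -0.1, -0.6]
grip_width: 0.0351
```

```bash
python3 -c "
from h import *
plan((.446+.1115*.0715,.036+.1115*.9974,.075,-4.1))"
```

```text
t 3.7 pos [0.4463 0.035  0.0755] jaw yaw -4.04 down [-1.e-04 -1.e-04 -1.e+00] q7 -15.4 F [-0.2 -0.1 -0.6] w 0.0351
(0.45397225, 0.14721009999999998, 0.075, -4.1) -> [ 0.0005  0.1124 -0.0002] turn 0.1
```

Request:
step_arm([
  [-1,0,0,0,0],
  [-1,0,0,0,0],
  [-1,0,0,0,0],
  [-1,0,0,0,0],
  [-1,0,0.01,0,0],
  [-1,0,0.03,0,0],
  [-1,0,0.05,0,0],
  [-1,0,0.07,0,0],
  [-1,0,0.09,0,0],
  [-1,0,0.104,0,0],
  [-1,0,0.109,0,0],
  [-1,0,0.112,0,0],
])

```text
time_s: 5.2
tool_pos: [0.4545, 0.1467, 0.0755]
tool_rot: [-35.8, 90.0, -39.9]
force: [2.8, -1.4, -1.2]
grip_width: 0.0136
```

Request:
step_arm([
  [-1,0,0.002,0,0],
  [-1,0,0.003,0,0],
  [-1,0,0.003,0,0],
])

```text
time_s: 5.58
tool_pos: [0.4546, 0.1472, 0.0755]
tool_rot: [-94.7, 89.8, -98.8]
force: [1.5, -7.3, 0.9]
grip_width: 0.0138
```

Request:
step_arm([
  [-0.4,0,0,0,0],
  [-0.4,0,0,0,0],
  [-0.4,0,0,0,0],
  [1,-0.03,0,0,0],
  [1,-0.08,0,0,0],
  [1,-0.12,-0.02,0,0],
  [1,-0.12,-0.08,0.003,3],
  [1,-0.12,-0.14,0.006,6],
  [1,-0.12,-0.2,0.01,9],
  [1,-0.12,-0.26,0.013,12],
  [1,-0.12,-0.32,0.016,15],
  [1,-0.12,-0.36,0.019,15],
], newtons=10)

```text
time_s: 7.08
tool_pos: [0.4474, -0.2134, 0.1954]
tool_rot: [-100.9, 90.0, -120.1]
force: [0.4, -0.3, -0.2]
grip_width: 0.0868
```

```bash
cat > c.py <<'E'
from h import *
for cam in ('side','top'):
    im,d=read_camera(cam); np.save(cam+'.npy',cloud(cam,d))
    cv2.imwrite(f'pics/{cam}1.png',im[...,::-1])
    if cam=='top': cv2.imwrite('pics/crop1.png',cv2.resize(im[150:270,100:430,::-1],None,fx=2.4,fy=2.4,interpolation=cv2.INTER_CUBIC))
    P=np.load(cam+'.npy').reshape(-1,3); P=P[~np.isnan(P[:,0])]
    def rect(n,c,r,z0,z1):
        q=P[(np.abs(P[:,:2]-c).max(1)<r)&(P[:,2]>z0)&(P[:,2]<z1)]
        if len(q)<9: print(cam,n,len(q)); return
        rc=cv2.minAreaRect((q[:,:2]*1000).astype(np.float32)); print(cam,n,len(q),np.round(rc[0],1),np.round(rc[1],1),round(rc[2],1),'z',np.round(np.median(q[:,2]),4))
    rect('pad',(.446,.033),.042,.0265,.036)
    rect('roof',(.454,.147),.07,.045,.058)
    rect('stop',(.457,.196),.06,.031,.041)
    rect('tube',(.461,-.285),.04,.025,.045)
plan((.461,-.285,.15,-19),(.461,-.285,.024,-19))
E
python3 c.py
```

```text
side pad 666 [446.9  33.8] [64.  64.4] 85.8 z 0.0296
side roof 1494 [454.5 148.3] [ 84.4 102.8] 85.5 z 0.0505
side stop 290 [441.7 187.8] [113.3  55.6] 28.4 z 0.0349
side tube 76 [ 447.8 -278.8] [45.8 15.6] 68.8 z 0.0319
top pad 800 [451.2  30. ] [68.8 77.2] 85.5 z 0.0307
top roof 1551 [453.5 146.4] [ 85.7 100.4] 86.0 z 0.0517
top stop 134 [445.1 193.8] [103.9  42.4] 20.3 z 0.0365
top tube 0
t 7.17 pos [ 0.4469 -0.2157  0.1951] jaw yaw -19.47 down [-5.e-04 -8.e-04 -1.e+00] q7 2.3 F [ 0.5  0.7 -0.6] w 0.0869
(0.461, -0.285, 0.15, -19) -> [ 0.0452 -0.0606  0.0364] turn -0.5
(0.461, -0.285, 0.024, -19) -> [ 0.1712 -0.0605  0.0364] turn -0.5
```

View pics/crop1.png

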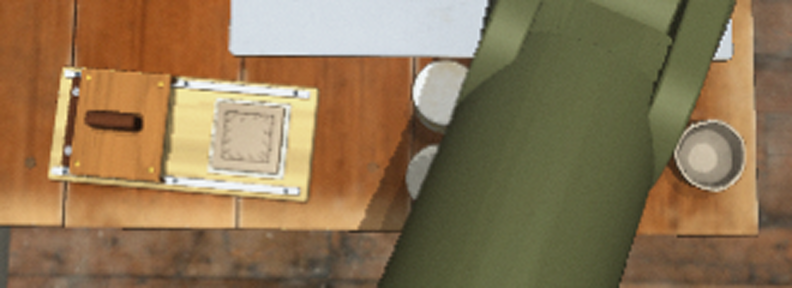

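Request:
step_arm([
  [1,0.02,-0.03,0.018,-0.4],
  [1,0.045,-0.06,0.036,-0.4],
  [1,0.08,-0.06,0.036,-0.4],
  [1,0.12,-0.06,0.036,-0.4],
  [1,0.15,-0.06,0.036,-0.4],
  [1,0.165,-0.06,0.036,-0.4],
  [1,0.171,-0.06,0.036,-0.4],
  [1,0.171,-0.06,0.036,-0.4],
])

```text
time_s: 8.18
tool_pos: [0.4631, -0.2791, 0.0252]
tool_rot: [-10.0, 89.9, -28.6]
force: [-0.4, 0.9, 0.3]
grip_width: 0.0873
```

```bash
python3 -c "
from h import *
plan((.461,-.285,.024,-19))"
```

```text
t 8.18 pos [ 0.4631 -0.2791  0.0252] jaw yaw -18.62 down [ 8.e-04 -4.e-04 -1.e+00] q7 2.5 F [-0.4  0.9  0.3] w 0.0873
(0.461, -0.285, 0.024, -19) -> [ 0.0012 -0.0062 -0.0001] turn 0.4
```

Request:
step_arm([
  [1,0.001,-0.006,0,0.4],
  [1,0.001,-0.006,0,0.4],
  [0,0.001,-0.006,0,0.4],
  [-0.5,0.001,-0.006,0,0.4],
  [-0.5,0.001,-0.006,0,0.4],
  [-0.5,0.001,-0.006,0,0.4],
  [-0.5,0.001,-0.006,0,0.4],
  [-0.5,0.001,-0.006,0,0.4],
  [-0.5,0.001,-0.006,0,0.4],
  [-0.5,0.001,-0.006,0,0.4],
  [-0.5,0.001,-0.006,0,0.4],
], newtons=10)

```text
time_s: 9.55
tool_pos: [0.4606, -0.2848, 0.0235]
tool_rot: [-49.1, 90.0, -68.1]
force: [1.0, -0.2, 0.2]
grip_width: 0.0461
```

```bash
python3 -c "
from h import *
plan((.461,-.285,.18,-19),(.446,.033,.18,-4.1))"
```

```text
t 9.55 pos [ 0.4606 -0.2848  0.0235] jaw yaw -19.04 down [ 0.e+00 -1.e-04 -1.e+00] q7 2.7 F [ 1.  -0.2  0.2] w 0.0461
(0.461, -0.285, 0.18, -19) -> [-0.1565 -0.      0.0005] turn -0.0
(0.446, 0.033, 0.18, -4.1) -> [-0.1565  0.2957 -0.1175] turn -14.9
```

Request:
step_arm([
  [-0.5,-0.015,0,0,0],
  [-0.5,-0.04,0,0,0],
  [-0.5,-0.08,0,0,0],
  [-0.5,-0.12,0,0,0],
  [-0.5,-0.15,0,0,0],
  [-0.5,-0.157,0,0,0],
  [-0.5,-0.157,0,0,0],
  [-0.5,-0.157,0,0,0],
])

```text
time_s: 10.55
tool_pos: [0.4597, -0.2843, 0.179]
tool_rot: [165.8, 89.8, 146.8]
force: [0.2, -0.7, -2.1]
grip_width: 0.0457
```

Request:
step_arm([
  [-0.5,0,0.015,-0.006,-0.7],
  [-0.5,0,0.044,-0.018,-2],
  [-0.5,0,0.08,-0.032,-4],
  [-0.5,0,0.118,-0.047,-6],
  [-0.5,0,0.157,-0.062,-8],
  [-0.5,0,0.195,-0.077,-10],
  [-0.5,0,0.23,-0.091,-12],
  [-0.5,0,0.26,-0.103,-13.5],
  [-0.5,0,0.281,-0.112,-14.5],
  [-0.5,0,0.292,-0.116,-14.9],
  [-0.5,0,0.296,-0.1175,-14.9],
  [-0.5,0,0.296,-0.1175,-14.9],
])

```text
time_s: 12.05
tool_pos: [0.4461, 0.0327, 0.1805]
tool_rot: [-125.6, 90.0, -129.8]
force: [-0.4, -0.3, -1.6]
grip_width: 0.0459
```

Request:
step_arm([
  [-0.5,0,0,0,0],
  [-0.5,0,0,0,0],
  [-0.5,0,0,0,0],
])

```text
time_s: 12.42
tool_pos: [0.4461, 0.033, 0.1805]
tool_rot: [-162.9, 90.0, -167.1]
force: [-0.0, 0.2, -1.0]
grip_width: 0.0461
```

```bash
cat > e.py <<'E'
from h import *
import sys
n=sys.argv[1]
ims=[]
for cam in ('side','top'):
    im,d=read_camera(cam); P=cloud(cam,d); np.save(cam+'_n.npy',P)
    for r in regions_of(cam,'square_tube')[:3]:
        q=P[r['pixels']]; q=q[~np.isnan(q[:,0])]
        if len(q): print(cam,'tube',round(r['p'],2),np.round(r['pixel']),len(q),np.round(np.percentile(q,[2,50,98],axis=0),3).tolist())
    ims.append(im)
a=cv2.resize(ims[0][190:350,120:330,::-1],None,fx=3,fy=3,interpolation=cv2.INTER_CUBIC)
cv2.imwrite(f'pics/s{n}.png',a)
plan((.446,.033,.064,-4.1))
E
python3 e.py 2
```

```text
t 12.62 pos [0.4461 0.0333 0.1805] jaw yaw -4.14 down [-0.e+00 -1.e-04 -1.e+00] q7 -9.1 F [-0.1 -0.6 -0.5] w 0.0461
(0.446, 0.033, 0.064, -4.1) -> [ 1.165e-01 -3.000e-04 -1.000e-04] turn -0.0
```

View pics/s2.png

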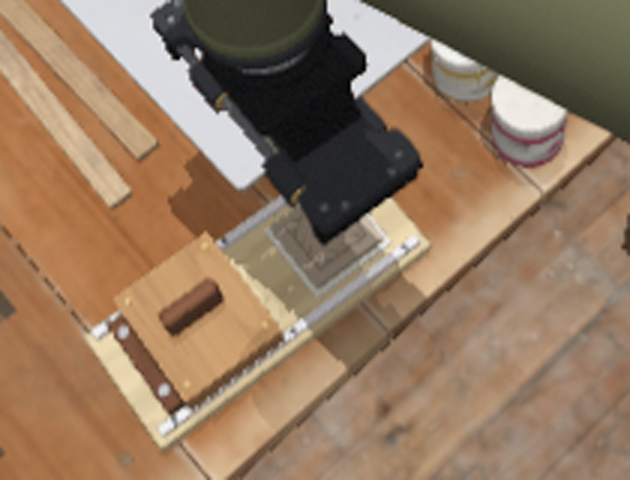

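The gripper hides the tube from the side camera. The pad (crop 325,240) lies directly below the gripper, and the hood (200,320) is against its stop. The pots haven't moved, so I'm descending.

Request:
step_arm([
  [-0.5,0.015,0,0,0],
  [-0.5,0.04,0,0,0],
  [-0.5,0.065,0,0,0],
  [-0.5,0.085,0,0,0],
  [-0.5,0.1,0,0,0],
  [-0.5,0.11,0,0,0],
  [-0.5,0.115,0,0,0],
  [-0.5,0.1165,0,0,0],
  [-0.5,0.1165,0,0,0],
  [-0.5,0.1165,0,0,0],
  [-0.5,0.1165,0,0,0],
  [-0.5,0.1165,0,0,0],
])

```text
time_s: 14.12
tool_pos: [0.4461, 0.0333, 0.0642]
tool_rot: [-41.8, 90.0, -46.0]
force: [-1.1, 0.3, -0.7]
grip_width: 0.046
```

```bash
cat >> e.py <<'E'
b=cv2.resize(ims[1][150:260,110:300,::-1],None,fx=4,fy=4,interpolation=cv2.INTER_CUBIC)
cv2.imwrite(f'pics/t{n}.png',b)
P=np.load('side_n.npy').reshape(-1,3);P=P[~np.isnan(P[:,0])]
q=P[(np.abs(P[:,0]-.454)<.07)&(np.abs(P[:,1]-.147)<.055)&(P[:,2]>.045)&(P[:,2]<.058)]
rc=cv2.minAreaRect((q[:,:2]*1000).astype(np.float32)); print('roof side',rc)
for c,t in (('side','pot_near'),('side','pot_far'),('top','bowl')):
    Q=np.load(c+'_n.npy')
    for r in regions_of(c,t)[:1]:
        q=Q[r['pixels']]; q=q[~np.isnan(q[:,0])]; print(t,r['p'],np.round(np.median(q,0),3))
E
python3 e.py 3
```

```text
top tube 0.59 [209. 209.] 27 [[0.427, 0.009, 0.049], [0.437, 0.01, 0.06], [0.456, 0.011, 0.073]]
t 14.32 pos [0.446  0.0333 0.064 ] jaw yaw -4.14 down [-0.e+00 -1.e-04 -1.e+00] q7 -16.1 F [ 0.4  0.2 -0.2] w 0.0459
(0.446, 0.033, 0.064, -4.1) -> [ 0.     -0.0003 -0.    ] turn -0.0
roof side ((454.5619201660156, 148.3834228515625), (84.83489990234375, 102.71405029296875), 85.9122543334961)
pot_near 0.66 [ 0.392 -0.132  0.064]
pot_far 0.5 [ 0.467 -0.129  0.019]
bowl 0.92 [ 0.436 -0.41   0.016]
```

View pics/s3.png

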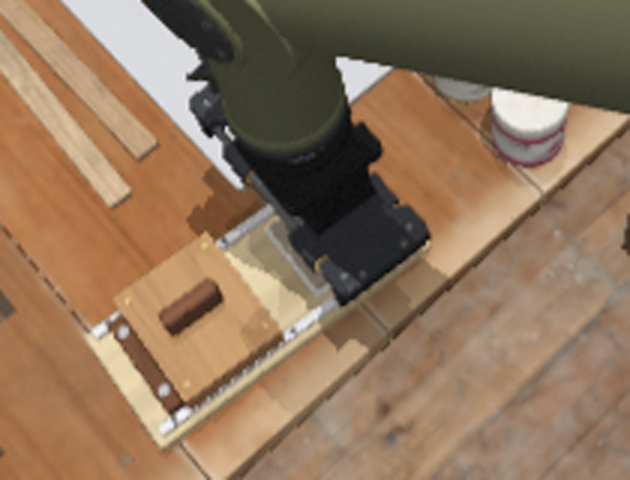

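View pics/t3.png

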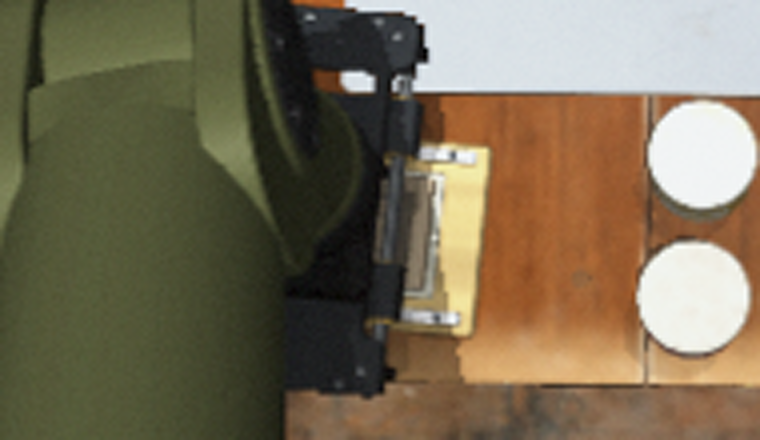

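The top crop shows the tube's -y face at y≈0.010, where it should be. The pots (705,155 and 695,297) are standing and unmoved, and the side crop shows the hood at its stop. Handing in.

```bash
python3 -c "
from h import *
env.sign_off()
plan()"
```

```text
the job is handed in; nothing more can be done
the job is handed in; nothing more can be done
```

I slid the hood to its end stop, carried the tube over the pots, and handed the job in at about 14.4 s with the tube held above the scored square. The sign-off reports no verdict.

- **Hood:** The arm met resistance of about 7 N at the end stop. The side camera put the hood about 114.5 mm from the pad centre (115 mm is fully open), and it hadn't moved at the last check.
- **Tube position:** The gripper was at (0.446, 0.033, 0.064) with the jaws at -4.1°. The pad was measured at about (0.446, 0.033), turned about -4.1°. That puts the underside about 10 mm above the pad.
- **Grip:** The opening was 46 mm and the force readings were about 1 N or less, with no sign of contact with the jig.
- **Bystanders:** The bowl measured the same as at the start, and in the last pictures both pots were upright and in place. The pots' last network readings differed from the start, most for `pot_far` (up to about 15 mm in plan). I put that down to the arm partly covering them, because the pictures showed no movement.
- **Not seen directly:** The hand hid most of the tube at the end. Its height and squareness come from the gripper pose and the known grasp. The one visible face, at y ≈ 0.010, matched a centred tube.

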